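Pack the inspection kit into its two-layer case

ROBOT

A 6-joint arm with a two-finger parallel gripper is mounted at the origin on the work surface; the furniture and walls round the work are solid. World frame = base frame: x ahead of the robot, y to its left, z up, the work surface at z = 0. Lengths are in m, angles in rad, forces in N, time in s.
With the tool pointing down it reaches from about 0.4 to 0.825 m from the base axis. Payload 7 kg.
Tool frame: the origin (TCP) lies midway between the tips of the shut fingers; the grasp point (between the pads) lies arm.hold_point_z behind it (arm.hold_point_z is the distance from the TCP to the grasp point, in m); z points along the fingers, y is the line along which they close (so a half turn about z gives the same grasp; the last joint's range is limited). The gripper opens to 88 mm and grips with 3 to 60 N. Pads are 19 mm wide; open, the fingers measure 130 mm over their backs; the gripper's body (78 mm by 193 mm) begins 47 mm behind the grasp point.
Start: joints at [-0.817, 0.359, 0.012, 0, -1.224, -0.288], TCP at [0.303, -0.603, 0.227] pointing down, gripper open.
Joint ranges: [-3.07, 3.07], [-1.43, 2.12], [-1.02, 1.25], [-3.03, 1.67], [-3.05, -0], [-3.03, 3.03]. Speed limits (rad/s): [2.39, 2.39, 3.01, 3.14, 3.14, 3.14].

INTERFACE

Orientations are given as [roll, pitch, yaw] about the fixed x, y, z axes, in that order (R = Rz(yaw) Ry(pitch) Rx(roll)).
In Python, from station import arm gives the robot as it stands.
- The arm moves only by the shell command python3 -m crank 'ROWS' [OPENING] [FORCE]. ROWS is JSON, a list that holds one entry, the list of rows, each a list of 4 numbers: the shift along the tool's x, y, z in units of 25 mm (1.0 is 25 mm), then the turn about the tool's z in units of 5 degrees (1.0 is 5 degrees). A call has 1 to 12 rows; each row is the pose to reach, as a shift and turn from the pose commanded when the call began, along the tool's axes at that moment; what a row does not reach only later rows make up. A row lasts 1/8 s, in which the tool goes at most 62.5 mm and 10.7 degrees, less where a joint would pass 70% of its speed; a pose out of reach is approached as far as the arm can. A call with a gripper value outside its range is refused whole. OPENING is the closure, from 0 (fully open) to 1 (shut), set as the call begins (- or left out, the last holds). The fingers move at their own pace and stop on an object; FORCE is the grip in N (left out, the last holds). Time passes only in rows, so rows that repeat a pose let the fingers close. It gives the time, the measured TCP pose, the force, the opening and the grip force at its end, in the units of the state.
- arm.get_state(): the state, without advancing time (a new reading comes with each control period).
- arm.grab_frame(name): name is "scene" or "side" or "wrist"; returns (picture, depth): 384x512x3 uint8, red, green, blue; 384x512 float32, m along the optical axis (not along the pixel's ray), 0 where there is no reading.
- arm.get_calibration(name): a dict with "mtx" (3x3 intrinsics, pixels), "R" (3x3) and "t" (3): a world point X has camera coordinates R X + t; the wrist camera has in their place "mount" (4x4, takes a point from camera to tool coordinates, whose origin is the TCP and whose axes are the flange's). Camera axes: x right, y down, z forward; pixel columns grow to the right and rows downward; lengths in m; the calibration is good to about 2 mm. The wrist camera is an equidistant fisheye: a pixel r from the principal point sees the ray r / f radians off the axis. A picture is of the moment at which its call begins: read the wrist's pose just before it. get_calibration takes no time and is no camera call.
- arm.job_done(): hands the job in; it is judged then, once.
Trained networks look in the newest picture that a camera, given by its name, has taken for a name from the list of things; names that differ only in an ending like _2 or _b are one class to them, and where a whole thing is asked for, a point or a joint stands for the part that bears it (a point fixed in the world has none). Each returns a list of dicts, best first, with "score" (0 to 1); they miss things now and then, are a little off and sometimes report something else, mostly with a low value. They report only what shows in the picture. A call takes as long as a camera call.
- arm.recognise(thing, camera): "extent" ([left, top, width, height] in pixels, round what is visible of it).
- arm.trace(thing, camera): "mask" (384x512 bool, what is visible of it) and "extent" ([left, top, width, height] in pixels, round what is visible of it).
The state is a dict: "t": time; "q": joint angles; "qd": joint speeds; "joint_efforts": joint torques, N m; "eef_pos": TCP position; "ee_rot": TCP orientation; "force": force on the tool from outside, world axes, zero at the start; "moment": the same for the moment, N m; "width": finger opening in m; "gripper_force": force on a finger pad.
Only numpy, scipy, OpenCV 4.12 (cv2) and the standard library are available. Lean on these libraries where they do the work, as an engineer would, in place of code of your own. Each camera call takes 0.05 s, during which the arm holds its last target. There are 200 camera calls.

TASK

Pack the inspection kit into the open blue case: first lay the step gauges and the red marker flat in the foam slots cut for them in the bottom, then set the white lift-out tray level on its corner posts above them. After that put the ink pad and the tweezers into their places in the tray, and finally close the lid fully.

Things in the scene. Friction and masses are not known exactly. Their poses are not given: they have to be found in the camera images.
- gauge_set: Five small steel step gauges standing in a beech cradle, loose, 0.21 kg. The wooden base is 45 (own x) x 110 (own y) x 14 mm high; the steel blocks rise in the middle to 38 mm. Origin: centre of the underside, z up. Take it across the 45 mm width of the base. Its length lies along the slot.
- red_marker: Red felt marker, capped, lying flat, 14 g, loose: 18 mm thick, along own x from -66 to +69 mm. Origin: middle of the underside, z up. It lies along its slot, either way round. A black and a blue marker of the same shape also lie about and are not part of the kit.
- lift_tray: White tray, loose, 0.15 kg, 17 mm high; rim 150 (own x) x 188 (y) mm, underside 8 mm less, floor 3 mm thick. Orange grip bar at y=+21: 80 mm along x, 10 mm wide, top 23 mm above the underside. Places between 6 mm grey ribs, open at mid-length: ink pad at (0,-35) mm, 64 wide in y, 80 long; tweezers at (0,+56), 22 wide, 134 long; 25 mm free beside each. Origin: centre of underside.
- ink_pad: Open ink pad, loose, 50 g: dark grey base with a crimson top, 52 (own x) x 68 (own y) x 9 mm. Origin: centre of the underside, z up. In the tray its 68 mm side lies along the tray's x.
- tweezers: Pale steel tweezers lying on edge, loose, 18 g: 125 mm long along own y, 10 to 14 mm wide in x, 11 mm high. Origin: middle of the underside, z up. In the tray they lie along the tray's x.
- case: Blue case fixed to the bench, outside 168 (own x) x 206 (y) x 74 mm high, walls 6 mm, inner floor 4 mm up. Four 12 mm square posts in the inner corners end 48 mm above its underside and carry the tray, centred over the case with 3 mm play at the rim, its y along the case's y, either way round. Origin: centre of underside; -x is the front; lid hinge along y at x = +84, z = 74 mm.
- gauge_nest: Black foam insert in one half of the case floor, 152 (own x) x 84 (y) x 12 mm, yellow-bottomed slot for the step gauges 122 mm along x, 57 mm across y, with a finger cut-out 52 mm long right across its middle. Lies at y = +42 or -42 mm of the case. Origin: centre of underside, on the case floor; the slot's bottom is 3 mm above it.
- marker_nest: The like insert with a narrow yellow-bottomed slot for the marker: 147 mm along its own x, 30 mm across y, finger cut-out 64 mm long across its middle; it lies in the other half. Origin: centre of the underside; the slot's bottom is 3 mm higher, at the origin's x, y.
- case_lid (a joint): Hinge of the blue lid (rad): 0 = closed on the rim; 1.6 to 1.8 at the start, standing open at the far side; stop at 1.9. Stiff (about 0.3 N m): the lid stays wherever it is left, so push it all the way down. The lid is 168 mm long, 206 mm wide, its outer face 14 mm above the hinge line when closed.
- case_lid_edge (a point): Middle of the lid's free edge, on its outer face: 168 mm from the hinge line. Moves with the lid; two black latch tongues sit 60 mm to either side of it and stick 7 mm out.

How it is judged:
On the way, in this order (a step that is already met when the one before it is completed fails the run):
1. the step gauges and the red marker lie in their foam slots in the case (horizontal distance between gauge_set and gauge_nest below 0.01 m and z of gauge_set in the frame of gauge_nest below 0.006 m and angle between the y axis of gauge_set and the x axis of gauge_nest, either way round below 0.2 rad and angle between each of gauge_set, red_marker's own z axis and vertical below 0.08 rad and horizontal distance between red_marker and marker_nest below 0.01 m and z of red_marker in the frame of marker_nest below 0.006 m and angle between the x axis of red_marker and the x axis of marker_nest, either way round below 0.2 rad), for 0.2 s.
2. the lift-out tray sits on its corner posts over them (all of step 1 and horizontal distance between lift_tray and case below 0.01 m and z of lift_tray in the frame of case between 0.045 and 0.051 m and angle between lift_tray's own z axis and vertical below 0.04 rad and angle between the y axis of lift_tray and the y axis of case, either way round below 0.12 rad), for 0.2 s.
3. the ink pad and the tweezers lie in their places in the seated tray (all of step 2 and x of ink_pad in the frame of lift_tray between -0.01 and 0.01 m and y of ink_pad in the frame of lift_tray between -0.045 and -0.025 m and z of each of ink_pad, tweezers in the frame of lift_tray below 0.006 m and angle between the y axis of each of ink_pad, tweezers and the x axis of lift_tray, either way round below 0.2 rad and angle between each of ink_pad, tweezers's own z axis and vertical below 0.08 rad and x of tweezers in the frame of lift_tray between -0.01 and 0.01 m and y of tweezers in the frame of lift_tray between 0.046 and 0.066 m), for 0.2 s.
At the end, for the whole second after the job is handed in: Gauges and marker lie flat in their own foam slots (centres within 10 mm, lengthwise); tray level on the corner posts (within 10 mm of the case's centre); ink pad and tweezers flat in their own tray places (within 10 mm in x and y, along the tray's x); lid closed to 0.04 rad; all at rest (all of step 3 and linear speed of each of gauge_set, red_marker, lift_tray, ink_pad, tweezers below 0.02 m/s and value of joint case_lid below 0.04 rad); the robot touches nothing.
It also fails if it takes over 144 s, if anything falls off the work surface, if the arm or the gripper's body presses on something with over 40 N, if the wrist force passes 120 N, or if a joint passes its speed limit or range.

## Working session

There is one attempt and no reset: what is moved stays moved. The work goes in short steps, Python scripts to look and compute and a shell command to move; the robot and the scene stay as the last step left them, time stands still between calls to the robot, and variables do not carry over. Pictures are saved under pics/ and viewed, at most 14 in all, crops included, and the job is handed in when it is done.

```bash
ls; mkdir -p pics
cat > h.py <<'E'
import numpy as np, cv2
from station import arm
from scipy.spatial.transform import Rotation as Ro
def cal(n): return arm.get_calibration(n)
def cloud(n, D, mask=None):
    c=cal(n); K=np.array(c['mtx']); v,u=np.nonzero((D>0)&(mask if mask is not None else True)); z=D[v,u]
    if n!='wrist':
        P=np.c_[(u-K[0,2])/K[0,0]*z,(v-K[1,2])/K[1,1]*z,z]
        return (P-np.array(c['t']))@np.array(c['R']), u, v
    s=arm.get_state(); a=(u-K[0,2])/K[0,0]; b=(v-K[1,2])/K[1,1]; r=np.hypot(a,b)+1e-9
    k=np.tan(r)/r; P=np.c_[a*k*z,b*k*z,z]
    M=np.array(c['mount']); P=P@M[:3,:3].T+M[:3,3]
    return P@Ro.from_euler('xyz',s['ee_rot']).as_matrix().T+np.array(s['eef_pos']), u, v
def save(n,img): cv2.imwrite('pics/'+n+'.png',img[:,:,::-1])
E
python3 - <<'E'
from h import *
print(arm.get_state(), arm.hold_point_z)
for n in ['scene','side','wrist']:
    I,D=arm.grab_frame(n); save(n+'0',I); print(n,cal(n),(D>0).mean())
E
```

```text
pics
{'t': 0.0, 'q': array([-8.16907866e-01,  3.59368672e-01,  1.11034301e-02, -3.64896964e-04,
       -1.22411815e+00, -2.88088041e-01]), 'qd': array([ 0.00011267,  0.00138899,  0.00031624,  0.00078306,  0.00097587,
       -0.0006979 ]), 'joint_efforts': array([-1.86363519e-03, -5.82711160e+01,  2.93043995e+01,  6.99663609e+00,
        7.02067206e-03, -1.62235733e-04]), 'eef_pos': array([ 0.30293023, -0.60267222,  0.22565122]), 'ee_rot': array([ 3.13997352e+00, -1.22067553e-04, -2.67591639e+00]), 'force': array([-0.0871679 , -0.62214092, -0.3041779 ]), 'moment': array([ 0.03865308, -0.034694  ,  0.04937379]), 'gripper_force': 0.0, 'width': 0.08768835468728088} 0.0188
scene {'mtx': array([[398.07967189,   0.        , 259.64640267],
       [  0.        , 398.07967189, 196.09832852],
       [  0.        ,   0.        ,   1.        ]]), 'R': array([[ 0.50663933, -0.86204919, -0.01370316],
       [-0.59672131, -0.33914159, -0.72725969],
       [ 0.62228632,  0.37663534, -0.68622559]]), 't': array([-0.3398031 ,  0.3682559 ,  0.70072316])} 0.99609375
side {'mtx': array([[365.03713611,   0.
[... 187 characters left out ...]
  [-0.21870262,  0.37093741, -0.90253787],
       [ 0.44256765, -0.78661962, -0.43053856]]), 't': array([0.44440888, 0.21940867, 0.87166812])} 0.9959665934244791
wrist {'mtx': array([[297.31863964,   0.        , 258.89751627],
       [  0.        , 297.31863964, 188.40527534],
       [  0.        ,   0.        ,   1.        ]]), 'mount': array([[ 1.91521378e-04, -9.68958870e-01, -2.47221908e-01,
         6.64854964e-02],
       [ 9.99999858e-01,  3.08677557e-04, -4.35133387e-04,
         4.64992067e-04],
       [ 4.97938209e-04, -2.47221790e-01,  9.68958791e-01,
        -1.58679852e-01],
       [ 0.00000000e+00,  0.00000000e+00,  0.00000000e+00,
         1.00000000e+00]])} 0.9220784505208334
```

View pics/scene0.png

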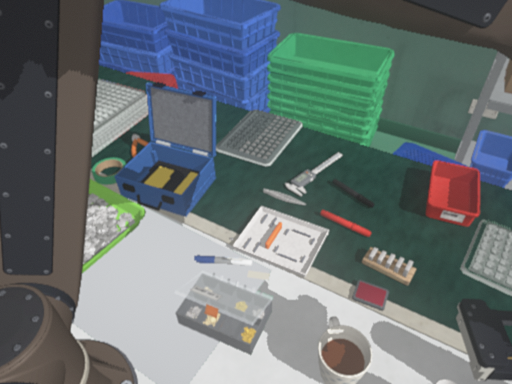

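View pics/side0.png

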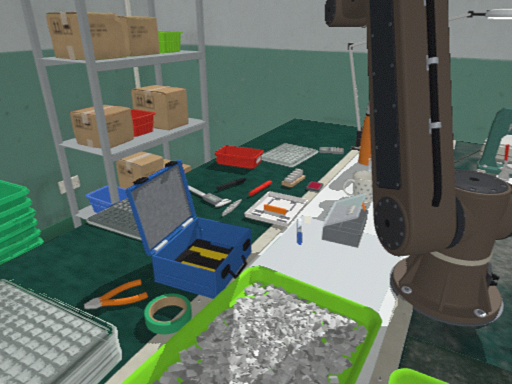

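```bash
cat >> h.py <<'E'
def rect(P):
    (c,(w,h),a)=cv2.minAreaRect((P[:,:2]*1000).astype(np.float32))
    if w<h: w,h,a=h,w,a+90
    return np.round(c,1),np.round([w,h],1),round((a+90)%180-90,1)   # long axis angle, deg
E
python3 - <<'E'
from h import *
for n in ['scene','side']:
    I,D=arm.grab_frame(n); print(n)
    for t in ['gauge_set','red_marker','lift_tray','ink_pad','tweezers','case','gauge_nest','marker_nest','case_lid']:
        for r in arm.trace(t,n)[:2]:
            if r['score']<.3: continue
            m=cv2.erode(r['mask'].astype(np.uint8),np.ones((2,2)))>0
            P,u,v=cloud(n,D,m)
            if len(P)<5: continue
            print(t,round(r['score'],2),r['extent'],rect(P),'z',np.round(np.percentile(P[:,2],[3,50,97])*1000,1),'med',np.round(np.median(P,0)*1000,1))
E
```

```text
scene
gauge_set 0.77 [360.0, 248.7, 52.5, 34.2] (array([ 577.4, -398.2]), array([105.5,  62.1]), 84.9) z [ 3.4 12.5 35.8] med [ 559.7 -400.3   12.5]
red_marker 0.65 [319.2, 212.0, 49.0, 26.5] (array([ 641.4, -263.1]), array([130.8,  13.7]), 84.5) z [ 5.4 11.9 16.3] med [ 640.4 -263.9   11.9]
red_marker 0.55 [265.5, 192.6, 38.5, 13.5] (array([654.7, -82.2]), array([113.7,  19.4]), -87.4) z [-2.7  4.4  9.8] med [650.1 -79.9   4.4]
lift_tray 0.91 [233.0, 208.0, 96.2, 68.2] (array([ 520.2, -151.1]), array([185.9, 157. ]), -86.3) z [-0.9  2.1 16.8] med [ 516.4 -153.2    2.1]
ink_pad 0.94 [353.8, 280.6, 32.9, 28.1] (array([ 477.2, -387.6]), array([64.5, 50.8]), -85.5) z [4.1 7.3 9.8] med [ 475.2 -387.7    7.3]
tweezers 0.61 [263.8, 189.8, 41.2, 15.7] (array([654.8, -84.8]), array([118.9,  19.4]), -87.4) z [-1.8  4.4  9.7] med [651.  -79.4   4.4]
case 0.96 [114.1, 83.8, 100.1, 130.9] (array([569.2, 251.8]), array([279.1, 273.9]), 8.0) z [  5.9  75.5 225.8] med [624.5 219.6  75.5]
gauge_nest 0.56 [141.0, 161.8, 42.1, 25.3] (array([528. , 257.1]), array([150.4,  85.4]), 8.0) z [ 3.6  6.6 16.2
[... 1296 characters left out ...]
e_nest 0.65 [178.9, 253.9, 41.3, 19.1] (array([520.9, 252.1]), array([170.6,  72.3]), -26.8) z [ 5.5  8.4 73.2] med [562.1 233.3   8.4]
gauge_nest 0.6 [128.8, 158.8, 69.6, 99.1] (array([709.,  94.]), array([512.8, 102.4]), -65.3) z [ 77.4 159.7 237.6] med [644.3 244.6 159.7]
marker_nest 0.72 [182.6, 241.6, 51.8, 20.8] (array([540. , 179.9]), array([159.8,  88.2]), 3.0) z [ 5.2  7.5 17.2] med [564.  176.8   7.5]
marker_nest 0.62 [178.8, 253.6, 43.0, 18.9] (array([521.6, 242.1]), array([169.1,  62.8]), -15.5) z [ 5.4  8.4 17.3] med [561.8 232.2   8.4]
case_lid 0.75 [128.3, 158.6, 70.3, 98.0] (array([1305.8, -593.6]), array([2313. ,  136.1]), -51.3) z [ 76.9 158.6 237.4] med [644.3 245.6 158.6]
```

The scene and side views both show the open blue case (scene px ~165,180) with two yellow slots. The tray is at (280,240), the marker at (345,222), the gauges at (390,265), the ink pad at (370,295) and the tweezers at (285,197). The positions from the two views agree to a few mm. Next I'll fit the case rim and the object angles.

Run:
```python
from h import *
for n in ['scene','side']:
    I,D=arm.grab_frame(n); P,u,v=cloud(n,D); C=I[v,u].astype(int); 
    near=(np.abs(P[:,0]-.56)<.17)&(np.abs(P[:,1]-.22)<.17)
    k=near&(P[:,2]>.069)&(P[:,2]<.078)
    print(n,'rim',k.sum(),rect(P[k]),np.median(P[k,2]))
    yel=near&(P[:,2]<.03)&(C[:,0]>120)&(C[:,1]>100)&(C[:,2]<90)
    m=np.zeros(D.shape,np.uint8); m[v[yel],u[yel]]=1
    nc,L,st,_=cv2.connectedComponentsWithStats(m)
    for i in range(1,nc):
        if st[i,4]>25:
            q=yel&(L[v,u]==i); print('yellow',st[i],rect(P[q]),np.round(np.median(P[q,2]),4))
    # lid
    k=near&(P[:,2]>.1); A=P[k]; 
    k=(P[:,0]>.6)&(P[:,0]<.75)&(np.abs(P[:,1]-.24)<.13)&(P[:,2]>.09)&(P[:,2]<.3); A=P[k]; print('lid top',A[:,2].max(), 'at top',np.median(A[A[:,2]>A[:,2].max()-.01],0),'low',np.median(A[A[:,2]<.11],0))
    for t in ['tweezers','gauge_set','red_marker','ink_pad']:
        r=arm.trace(t,n)[0]; Q,_,_=cloud(n,D,r['mask']); 
        lo,hi={'tweezers':(.004,.014),'gauge_set':(.008,.017),'red_marker':(.008,.02),'ink_pad':(.005,.012)}[t]
        print(t,rect(Q[(Q[:,2]>lo)&(Q[:,2]<hi)]))
    # obstacles behind the case
    k=(P[:,0]>.7)&(P[:,0]<1.2)&(np.abs(P[:,1]-.26)<.15)&(P[:,2]>.26)&(P[:,2]<.6)
    print('behind', k.sum(), P[k,0].min() if k.any() else None)
```

```text
scene rim 757 (array([544.3, 217. ]), array([208.1, 185.9]), -82.2) 0.07286950513519695
yellow [145 166  28  22 348] (array([553.1, 263. ]), array([82.1, 57.9]), 6.9) 0.0058
yellow [175 172  22  22 182] (array([571.5, 183.3]), array([94.1, 24.6]), 8.4) 0.0058
yellow [111 202  31  14 145] (array([414.2, 250.7]), array([122.9,  16.9]), 87.2) 0.0118
lid top 0.24737594154635179 at top [0.65377314 0.23689261 0.24297708] low [0.63441996 0.22669084 0.0997982 ]Traceback (most recent call last):
  File "<stdin>", line 17, in <module>
IndexError: list index out of range
```

```bash
cat >> h.py <<'E'
def go(x,y,z,yaw_deg):
    """shift (tool axes, units) and turn from the present pose to a tool-down pose at x,y,z(mm), yaw(deg)"""
    s=arm.get_state(); R=Ro.from_euler('xyz',s['ee_rot']).as_matrix()
    d=R.T@(np.array([x,y,z])/1000-s['eef_pos'])/.025
    yaw=np.degrees(np.arctan2(R[1,0],R[0,0])); t=-((yaw_deg-yaw+180)%360-180)/5
    print('t',round(s['t'],2),'yaw',round(yaw,1),'go',np.round(d,2),'turn',round(t,2))
E
python3 - <<'E'
from h import *
go(562,-388,190,-99)
n='side'
I,D=arm.grab_frame(n); P,u,v=cloud(n,D); C=I[v,u].astype(int); 
near=(np.abs(P[:,0]-.56)<.17)&(np.abs(P[:,1]-.22)<.17)
k=near&(P[:,2]>.069)&(P[:,2]<.078)
print(n,'rim',k.sum(),rect(P[k]),np.median(P[k,2]))
yel=near&(P[:,2]<.03)&(C[:,0]>120)&(C[:,1]>100)&(C[:,2]<90)
m=np.zeros(D.shape,np.uint8); m[v[yel],u[yel]]=1
nc,L,st,_=cv2.connectedComponentsWithStats(m)
for i in range(1,nc):
    if st[i,4]>25:
        q=yel&(L[v,u]==i); print('yellow',st[i],rect(P[q]),np.round(np.median(P[q,2]),4))
for x0,x1 in [(.70,.75),(.75,.85),(.85,1.)]:
    k=(P[:,0]>x0)&(P[:,0]<x1)&(np.abs(P[:,1]-.26)<.15)&(P[:,2]<.6)
    print(x0,k.sum(),P[k,2].max() if k.any() else 0)
E
```

```text
t 1.25 yaw -153.3 go [-13.12   3.04   1.46] turn -10.86
side rim 826 (array([544.8, 218.6]), array([208.5, 183.4]), -82.6) 0.07327154028357752
yellow [190 246  38  14 210] (array([562.5, 178.3]), array([105.7,  30.8]), 8.9) 0.007
yellow [182 261  33  10  63] (array([549.7, 236. ]), array([92.8,  8.7]), 7.7) 0.007
yellow [239 267  19  14  71] (array([415.7, 211.7]), array([63.2, 42.6]), -60.4) 0.0251
yellow [229 290  16  18  72] (array([404.5, 281.1]), array([62.2, 14. ]), 84.7) -0.0017
yellow [160 297  24  11 168] (array([512.5, 373.4]), array([50.4, 13.2]), 26.3) 0.0121
0.7 785 0.0010842947403176858
0.75 1794 0.014045957097273328
0.85 2822 0.013936222445971699
```

```bash
python3 -m crank '[[[-2.2,0.5,0.2,-1.8],[-4.4,1,0.5,-3.6],[-6.6,1.5,0.7,-5.4],[-8.8,2,1,-7.2],[-11,2.5,1.2,-9],[-13.1,3,1.4,-10.9],[-13.1,3,1.4,-10.9],[-13.1,3,1.4,-10.9]]]' 0
python3 - <<'E'
from h import *
I,D=arm.grab_frame('wrist'); save('w1',I); P,u,v=cloud('wrist',D)
near=np.hypot(P[:,0]-.56,P[:,1]+.39)<.085
for lo,hi in [(.008,.017),(.02,.042)]:
    k=near&(P[:,2]>lo)&(P[:,2]<hi); print(k.sum(),rect(P[k]),np.median(P[k],0))
for r in arm.trace('gauge_set','wrist')[:1]:
    Q,_,_=cloud('wrist',D,r['mask']); k=(Q[:,2]>.007); print(r['score'],rect(Q[k]), np.percentile(Q[:,2],[5,50,95]))
E
```

```text
t: 2.3
eef_pos: [0.5621, -0.3888, 0.1914]
ee_rot: [3.141, -0.0, -1.725]
force: [-0.7, -1.0, 0.5]
width: 0.0878
gripper_force: 0.0
3530 (array([ 534.6, -394.3]), array([119.8, 110.3]), -5.1) [ 0.55528464 -0.39621361  0.0140892 ]
1294 (array([ 571.8, -397.3]), array([88.9, 30. ]), 84.8) [ 0.57150465 -0.39885376  0.03272453]
0.81 (array([ 571.5, -398. ]), array([110.3,  45.3]), 84.8) [0.01348571 0.01542021 0.03872561]
```

View pics/w1.png

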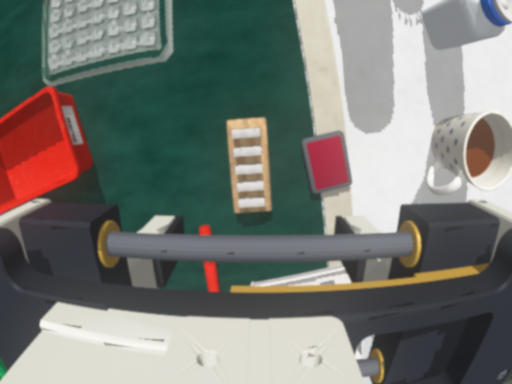

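The wrist view shows the cradle at (249,165) next to the ink pad at (327,162). The measured base is 110.3 x 45.3 mm, as expected.

Run:
```python
from h import *
go(571.5,-398,6,-95.2)
```

```text
t 2.4 yaw -98.9 go [ 0.27 -0.45  7.43] turn -0.74
```

```bash
python3 -m crank '[[[0.27,-0.45,1,-0.74],[0.27,-0.45,3,-0.74],[0.27,-0.45,5,-0.74],[0.27,-0.45,6.5,-0.74],[0.27,-0.45,7.4,-0.74],[0.27,-0.45,7.4,-0.74]]]' 0.2
python3 -m crank '[[[0,0,0,0],[0,0,0,0],[0,0,0,0],[0,0,0,0],[0,0,-1,0],[0,0,-3,0],[0,0,-5,0],[0,0,-7,0],[0,0,-8,0],[0,0,-8,0]]]' 1 25
python3 - <<'E'
from h import *
go(520,200,260,-172)
E
```

```text
t: 3.15
eef_pos: [0.57, -0.3979, 0.0048]
ee_rot: [3.138, 0.001, -1.662]
force: [0.1, -0.2, 0.9]
width: 0.0703
gripper_force: 0.0
t: 4.4
eef_pos: [0.573, -0.3976, 0.2089]
ee_rot: [-3.138, -0.001, -1.66]
force: [0.6, 0.7, -3.3]
width: 0.0444
gripper_force: 25.0
t 4.4 yaw -95.1 go [-23.62   4.23  -2.09] turn 15.38
```

Run:
```python
from h import *
go(590,225,310,-172.3)
```

```text
t 4.4 yaw -95.1 go [-24.86   1.52  -4.08] turn 15.44
```

```bash
python3 -m crank '[[[-1,0.1,-0.4,1],[-3,0.2,-1,2.5],[-5.3,0.4,-2,4],[-7.6,0.6,-3,5.7],[-9.9,0.8,-4,7.4],[-12.2,1,-4.1,9.1],[-14.5,1.1,-4.1,10.8],[-16.8,1.2,-4.1,12.5],[-19.1,1.3,-4.1,14],[-21.4,1.4,-4.1,15.4],[-23.6,1.5,-4.1,15.4],[-24.9,1.5,-4.1,15.4]]]'
python3 -m crank '[[[0,0,0,0],[0,0,0,0]]]'
cat > case.py <<'E'
from h import *
I,D=arm.grab_frame('wrist'); P,u,v=cloud('wrist',D); C=I[v,u].astype(int)
near=(np.abs(P[:,0]-.55)<.16)&(np.abs(P[:,1]-.22)<.16)
a=np.radians(7.7); R=np.array([[np.cos(a),np.sin(a)],[-np.sin(a),np.cos(a)]])
k=near&(P[:,2]>.066)&(P[:,2]<.082); print('rim',k.sum(),rect(P[k]),np.median(P[k,2]))
Q=P[k,:2]@R.T*1000
h,e=np.histogram(Q[:,0],bins=np.arange(Q[:,0].min(),Q[:,0].max()+3,3)); print('x hist',np.round(e[0]),h)
h,e=np.histogram(Q[:,1],bins=np.arange(Q[:,1].min(),Q[:,1].max()+3,3)); print('y hist',np.round(e[0]),h)
yel=near&(P[:,2]<.03)&(C[:,0]>120)&(C[:,1]>100)&(C[:,2]<90)
m=np.zeros(D.shape,np.uint8); m[v[yel],u[yel]]=1
nc,L,st,_=cv2.connectedComponentsWithStats(m)
for i in range(1,nc):
    if st[i,4]>40:
        q=yel&(L[v,u]==i); c=rect(P[q]); print('yellow',st[i],c,'case-rot',R@c[0],np.round(np.median(P[q,2]),4))
E
python3 - <<'E'
from case import *
save('w2',I); go(545,218,200,-172.3)
E
```

```text
t: 5.9
eef_pos: [0.5892, 0.2286, 0.3063]
ee_rot: [-3.141, -0.004, -3.002]
force: [-0.4, -0.8, -1.9]
width: 0.0446
gripper_force: 25.0
t: 6.15
eef_pos: [0.5897, 0.2257, 0.3072]
ee_rot: [-3.14, -0.003, -3.004]
force: [0.7, 1.2, -2.5]
width: 0.0447
gripper_force: 25.0
rim 2868 (array([544.8, 217.2]), array([206.9, 181.4]), -82.2) 0.07462965903441388
x hist 478.0 [181 339 265  22  22  26  27  22  23  22  23  29  28  25  20  25  23  24
  24  22  29  26  25  20  23  21  24  24  25  28  29  24  23  28  23  22
  22  20  19  18  21  26  25  25  26  23  25  25  24  28  24  23  25  18
 185 145 151 135 112 118  19]
y hist 39.0 [174 332 201  39  38  40  35  43  39  39  46  42  42  40  48  39  25  13
  14  10  12  14  13  11  11  13  10  11  14  10  10  12  13  10  10  15
  10  10  15  10  10  13  12  10  10  14  11  10  14  11   9  11  13  10
  35  43  43  39  41  41  40  38  38  36  41  41 231 310 160]
yellow [ 245   25  129   50 1211] (array([409.5, 278.5]), array([204.3,  35.7]), 86.7) case-rot [443.12277292 221.12147819] 0.0243
yellow [ 221   77   20   60 1175] (array([517.2, 171.4]), array([91.5, 30.2]), 7.4) case-rot [535.50174307 100.55686533] 0.0081
yellow [ 266   85   40   80 2026] (array([533.4, 258.3]), array([122.2,  59.3]), 8.0) case-rot [563.19907042 184.50272918] 0.008
t 6.2 yaw -172.1 go [ 1.81 -0.04  4.32] turn 0.03
```

View pics/w2.png

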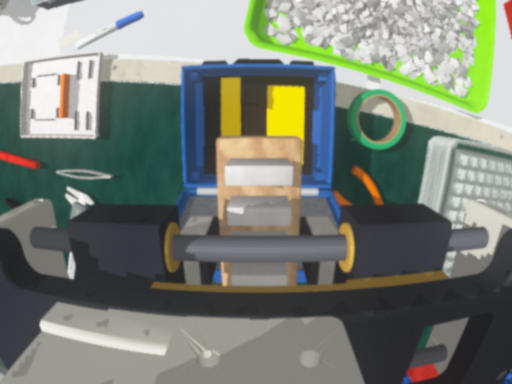

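The wrist view shows the case from above with both slots: gauge slot at (286,108), marker slot at (231,105). The case centre is near (538,217) mm with a yaw of 7.8°, and the slot positions fit that.

Run:
```python
from h import *
go(533,258.2,12.5,-172.2)
```

```text
t 6.2 yaw -172.1 go [ 2.05  1.62 11.82] turn 0.01
```

```bash
python3 -m crank '[[[1,0.8,1,0],[2.05,1.62,3,0],[2.05,1.62,5,0],[2.05,1.62,7,0],[2.05,1.62,9,0],[2.05,1.62,10,0],[2.05,1.62,10,0],[2.05,1.62,10,0]]]'
python3 -m crank '[[[0,0,0,0]]]'
python3 - <<'E'
from h import *
go(533,258.2,12.5,-172.2)
E
```

```text
t: 7.2
eef_pos: [0.5349, 0.259, 0.0604]
ee_rot: [3.141, 0.002, -3.004]
force: [-0.5, 0.0, -2.1]
width: 0.0447
gripper_force: 25.0
t: 7.32
eef_pos: [0.5349, 0.2595, 0.0608]
ee_rot: [3.14, 0.003, -3.004]
force: [0.1, -0.4, -3.2]
width: 0.0446
gripper_force: 25.0
t 7.33 yaw -172.1 go [ 0.09 -0.05  1.93] turn 0.02
```

```bash
python3 -m crank '[[[0.09,-0.05,0.8,0],[0.09,-0.05,1.4,0],[0.09,-0.05,1.7,0],[0.09,-0.05,1.9,0],[0.09,-0.05,1.9,0],[0.09,-0.05,1.9,0]]]'
python3 -m crank '[[[0,0,0,0],[0,0,0,0],[0,0,0,0],[0,0,-1,0],[0,0,-3,0],[0,0,-5,0],[0,0,-7,0],[0,0,-9,0],[0,0,-9,0]]]' 0.36
python3 - <<'E'
from h import *
I,D=arm.grab_frame('scene'); save('s2',I[120:240,80:260].repeat(4,0).repeat(4,1))
r=arm.trace('gauge_set','scene')[0]; P,_,_=cloud('scene',D,r['mask']); print(r['score'],rect(P[P[:,2]>.018]),np.percentile(P[:,2],[5,50,97]))
go(642,-263,190,-95.5)
E
```

```text
t: 8.07
eef_pos: [0.5325, 0.2576, 0.0137]
ee_rot: [-3.142, 0.001, -3.003]
force: [-4.3, -2.6, 13.8]
width: 0.0448
gripper_force: 25.0
t: 9.2
eef_pos: [0.534, 0.259, 0.2416]
ee_rot: [3.137, 0.008, -3.003]
force: [0.3, 1.4, -1.8]
width: 0.0561
gripper_force: 0.0
0.77 (array([512.4, 245. ]), array([136.8,  55.2]), 21.9) [0.01194163 0.03013133 0.04538565]
t 9.3 yaw -172.1 go [ -1.5  -21.24   1.86] turn -15.32
```

View pics/s2.png

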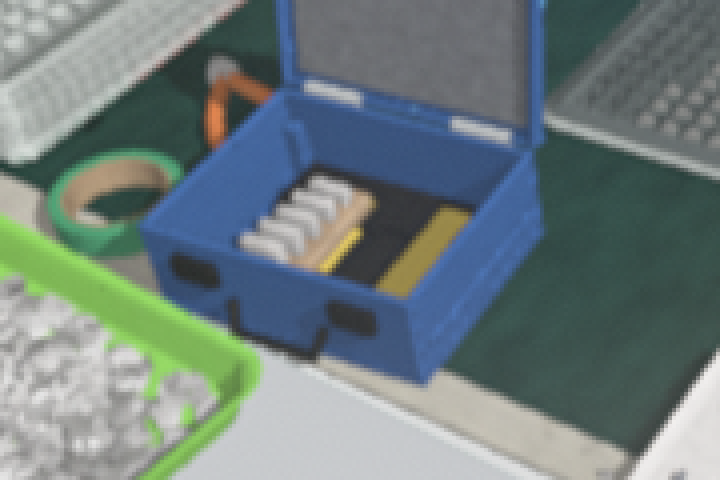

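The crop shows the gauges standing in their slot at (310,225), with block tops at 45 mm, so they are seated. Next is the marker.

```bash
python3 -m crank '[[[-0.15,-2,0,-1],[-0.3,-4,0,-2.5],[-0.45,-6.2,0.5,-4],[-0.6,-8.5,1,-6],[-0.75,-11,1.5,-8],[-0.9,-13.3,1.8,-10],[-1.1,-15.6,1.8,-12],[-1.3,-18,1.8,-14],[-1.5,-20,1.8,-15.3],[-1.5,-21.2,1.8,-15.3],[-1.5,-21.2,1.8,-15.3],[-1.5,-21.2,1.8,-15.3]]]' 0.4
python3 - <<'E'
from h import *
I,D=arm.grab_frame('wrist'); 
for r in arm.trace('red_marker','wrist')[:2]:
    P,u,v=cloud('wrist',D,r['mask']); C=I[v,u].mean(0); k=P[:,2]>.007; c=rect(P[k]); print(r['score'],c,np.percentile(P[:,2],[5,50,95]),C)
    go(c[0][0],c[0][1],6,c[2]-180)
E
```

```text
t: 10.8
eef_pos: [0.6412, -0.262, 0.19]
ee_rot: [3.139, 0.0, -1.669]
force: [0.4, 0.8, 0.6]
width: 0.0526
gripper_force: 0.0
0.91 (array([ 646.9, -262.1]), array([134.1,  16. ]), 83.5) [0.01346728 0.01701289 0.01898953] [212.2937365   52.83513319  41.48524118]
t 10.9 yaw -95.6 go [ 0.01 -0.22  7.4 ] turn 0.19
```

```bash
python3 -m crank '[[[0,-0.17,1,0.2],[0,-0.17,3,0.2],[0,-0.17,5,0.2],[0,-0.17,6.5,0.2],[0,-0.17,7.4,0.2],[0,-0.17,7.4,0.2]]]'
python3 -m crank '[[[0,0,0,0],[0,0,0,0],[0,0,0,0],[0,0,-0.2,0],[0,0,-1,0],[0,0,-3,0],[0,0,-5,0],[0,0,-7,0],[0,0,-9,0],[0,0,-9,0]]]' 1 12
python3 - <<'E'
from h import *
a=np.radians(7.8); c=np.array([537.8,216.6]); print(c+(-42*-np.sin(a),-42*np.cos(a)))
go(543.5,175,150,-172.2)
I,D=arm.grab_frame('wrist'); 
for r in arm.trace('red_marker','wrist')[:1]:
    P,u,v=cloud('wrist',D,r['mask']);print(rect(P),np.median(P,0),arm.get_state()['eef_pos'])
E
```

```text
t: 11.65
eef_pos: [0.6447, -0.2614, 0.0046]
ee_rot: [3.138, 0.0, -1.685]
force: [0.8, 0.2, 0.1]
width: 0.0531
gripper_force: 0.0
t: 12.9
eef_pos: [0.6482, -0.2637, 0.2392]
ee_rot: [-3.131, -0.002, -1.686]
force: [0.8, 0.4, -1.6]
width: 0.0166
gripper_force: 11.9
[543.50005404 174.9885907 ]
t 12.9 yaw -96.6 go [-16.96   6.21   3.48] turn 15.12
(array([ 654.5, -201.9]), array([258.2,  41.8]), 83.8) [ 0.64291219 -0.29159583  0.23728275] [ 0.64602025 -0.2626967   0.23357933]
```

```bash
python3 -m crank '[[[-1,1,0,1.5],[-2.5,2.7,0,3.3],[-4.5,4.4,0,5.2],[-6.5,6.2,0,7.1],[-8.7,6.2,0,9],[-11,6.2,0,11],[-13.2,6.2,0,13],[-15.5,6.2,1,15.1],[-17,6.2,3,15.1],[-17,6.2,4.5,15.1],[-17,6.2,5,15.1],[-17,6.2,5,15.1]]]'
python3 -m crank '[[[0,0,0,0],[0,0,0,0]]]'
python3 - <<'E'
from h import *
go(543.5,175,12.5,-172.2)
E
```

```text
t: 14.5
eef_pos: [0.5407, 0.1766, 0.1062]
ee_rot: [-3.14, -0.002, -3.004]
force: [0.1, 0.1, -0.2]
width: 0.0168
gripper_force: 11.9
t: 14.75
eef_pos: [0.5417, 0.1774, 0.1082]
ee_rot: [3.14, 0.002, -3.004]
force: [-0.6, -0.1, -0.4]
width: 0.0165
gripper_force: 11.9
t 14.75 yaw -172.1 go [-0.05 -0.11  3.83] turn 0.01
```

```bash
python3 -m crank '[[[-0.05,-0.11,1,0],[-0.05,-0.11,2,0],[-0.05,-0.11,3,0],[-0.05,-0.11,3.6,0],[-0.05,-0.11,3.8,0],[-0.05,-0.11,3.8,0],[-0.05,-0.11,3.8,0]]]'
python3 -m crank '[[[0,0,0,0],[0,0,0,0],[0,0,0,0],[0,0,-1,0],[0,0,-3,0],[0,0,-5,0],[0,0,-7,0],[-1,0,-9,0],[-2,0,-10,0],[-2,0,-10,0],[-2,0,-10,0]]]' 0.5
python3 - <<'E'
from h import *
I,D=arm.grab_frame('wrist'); save('w3',I)
a=np.radians(7.8); Rm=np.array([[np.cos(a),np.sin(a)],[-np.sin(a),np.cos(a)]])
for t in ['red_marker','gauge_set']:
  for r in arm.trace(t,'wrist')[:1]:
    P,u,v=cloud('wrist',D,r['mask']);k=(P[:,2]>.010)&(P[:,2]<.05); c=rect(P[k]); print(t,r['score'],c,np.percentile(P[k,2],[5,50,95]),'case',Rm@(c[0]-[537.8,216.6]))
E
```

```text
t: 15.62
eef_pos: [0.5433, 0.175, 0.0124]
ee_rot: [3.141, 0.001, -3.004]
force: [0.2, -0.5, 3.2]
width: 0.0171
gripper_force: 12.0
t: 17.0
eef_pos: [0.5913, 0.1814, 0.2604]
ee_rot: [-3.141, -0.002, -3.004]
force: [-0.1, 0.4, -0.1]
width: 0.0441
gripper_force: 0.0
red_marker 0.94 (array([540.7, 174.4]), array([132.3,  16. ]), 7.8) [0.01917549 0.02286368 0.02497823] case [ -2.85402842 -42.20313403]
gauge_set 0.74 (array([531.7, 257.2]), array([108.5,  45.7]), 8.1) [0.01997841 0.02214962 0.04546873] case [-0.53350959 41.05222731]
```

View pics/w3.png

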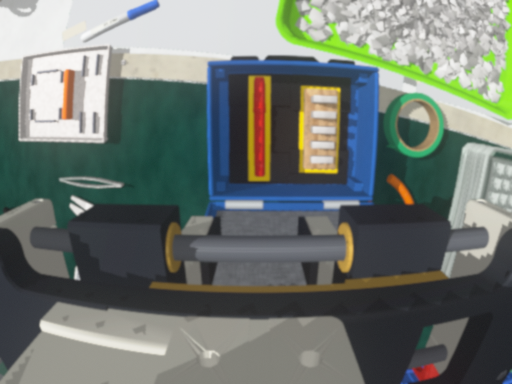

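The wrist view shows the marker at (260,128) and the gauges at (320,130), both lying in their slots. The tray comes next, with its bar at (67,95).

Run:
```python
from h import *
go(525,-130,190,-176.5)
```

```text
t 17.15 yaw -172.1 go [  4.33 -11.97   2.84] turn 0.88
```

```bash
python3 -m crank '[[[0.7,-2,0,0.2],[1.5,-4.2,0.5,0.4],[2.3,-6.5,1,0.6],[3.2,-8.8,2,0.9],[4,-11,2.8,0.9],[4.3,-12,2.8,0.9],[4.3,-12,2.8,0.9],[4.3,-12,2.8,0.9]]]' 0.55
cat > tray.py <<'E'
from h import *
I,D=arm.grab_frame('wrist'); s=arm.get_state()
r=arm.trace('lift_tray','wrist')[0]; P,u,v=cloud('wrist',D,r['mask']); C=I[v,u].astype(int)
c=rect(P[P[:,2]>-.01]); print('tray',r['score'],c,np.percentile(P[:,2],[2,50,98]))
z0=P[:,2].max()
o=(C[:,0]>150)&(C[:,2]<90)&(C[:,0]-C[:,1]>50); b=P[o]; zt=np.percentile(b[:,2],90); b2=b[b[:,2]>zt-.004]; cb=rect(b2); print('bar',o.sum(),cb,'top',zt)
E
python3 - <<'E'
from tray import *
go(cb[0][0],cb[0][1],12,cb[2]-180); save('w4',I)
E
```

```text
t: 18.15
eef_pos: [0.5266, -0.1301, 0.1914]
ee_rot: [3.142, -0.0, -3.083]
force: [0.0, 0.6, 0.0]
width: 0.0393
gripper_force: 0.0
tray 0.67 (array([ 522.5, -151.1]), array([197.7, 158.1]), -87.8) [0.00222822 0.00402514 0.02304108]
bar 430 (array([ 517. , -128.6]), array([76.2,  6.9]), 3.4) top 0.02443539555245268
t 18.25 yaw -176.6 go [0.4  0.06 7.18] turn 0.01
```

View pics/w4.png

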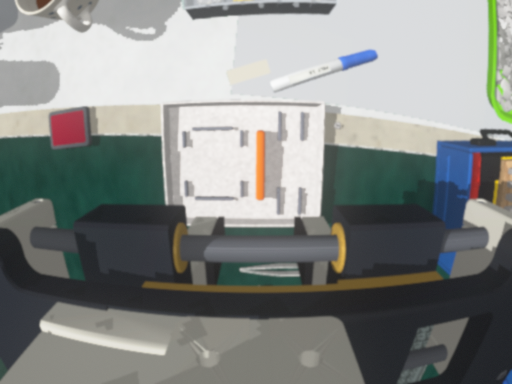

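The wrist view shows the tray with its orange bar at (261,165). The ribs are open at mid-length, so the fingers will fit there.

```bash
python3 -m crank '[[[0.4,0.06,1,0],[0.4,0.06,3,0],[0.4,0.06,5,0],[0.4,0.06,6.5,0],[0.4,0.06,7.2,0],[0.4,0.06,7.2,0],[0.4,0.06,7.2,0]]]' 0.7
python3 -m crank '[[[0,0,0,0],[0,0,0,0],[0,0,0,0],[0,0,-0.3,0],[0,0,-1,0],[0,0,-3,0],[0,0,-5,0],[0,0,-7,0],[0,0,-8.5,0],[0,0,-8.5,0],[0,0,-8.5,0]]]' 1 40
python3 - <<'E'
from h import *
s=arm.get_state()
I,D=arm.grab_frame('wrist'); r=arm.trace('lift_tray','wrist')[0]; P,u,v=cloud('wrist',D,r['mask'])
print(r['score'],rect(P),np.percentile(P[:,2],[3,50,97]), s['eef_pos'])
# level: fit plane to floor
z=P[:,2]; k=np.abs(z-np.median(z))<.004; A=np.c_[P[k,:2],np.ones(k.sum())]; print('slope',np.linalg.lstsq(A,z[k],rcond=None)[0])
E
```

```text
t: 19.12
eef_pos: [0.5176, -0.1288, 0.0124]
ee_rot: [-3.142, 0.001, -3.081]
force: [-0.1, 0.7, 0.3]
width: 0.0262
gripper_force: 0.0
t: 20.5
eef_pos: [0.5159, -0.1293, 0.2234]
ee_rot: [3.141, -0.001, -3.083]
force: [-0.3, -0.7, -2.7]
width: 0.0097
gripper_force: 40.0Traceback (most recent call last):
  File "<stdin>", line 3, in <module>
IndexError: list index out of range
```

Run:
```python
from h import *
go(535,237.4,200,-172.2)
```

```text
t 20.6 yaw -176.6 go [-1.63 14.6   0.91] turn -0.89
```

```bash
python3 -m crank '[[[-0.1,1,0,0],[-0.3,2.8,0,-0.2],[-0.5,4.8,0,-0.4],[-0.8,6.9,0,-0.6],[-1.1,9,0,-0.8],[-1.4,11.2,0,-0.9],[-1.6,13.2,0,-0.9],[-1.6,14.6,0.9,-0.9],[-1.6,14.6,0.9,-0.9],[-1.6,14.6,0.9,-0.9],[-1.6,14.6,0.9,-0.9]]]'
python3 - <<'E'
from h import *
s=arm.get_state(); I,D=arm.grab_frame('wrist'); save('w5',I); P,u,v=cloud('wrist',D); C=I[v,u].astype(int); z=s['eef_pos'][2]
print(s['eef_pos'],np.degrees(s['ee_rot'][2]))
k=(P[:,2]>z-.02)&(P[:,2]<z+.02)&(v<240)&(np.hypot(*(P[:,:2]-s['eef_pos'][:2]).T)<.16)
q=P[k]; a=np.radians(7.8); R=np.array([[np.cos(a),np.sin(a)],[-np.sin(a),np.cos(a)]]); Q=(q[:,:2]*1000-[537.8,216.6])@R.T
print('tray',rect(q),np.percentile(Q,[0,1,99,100],axis=0).round(1))
f=np.abs(q[:,2]-np.median(q[:,2]))<.004; A=np.c_[Q[f],np.ones(f.sum())]; print('slope',np.linalg.lstsq(A,q[f,2]*1000,rcond=None)[0], z)
k=(P[:,2]>.066)&(P[:,2]<.082)&(v<240); Q=(P[k,:2]*1000-[537.8,216.6])@R.T; Q=Q[(np.abs(Q)<130).all(1)]; print('case rim seen',len(Q),np.percentile(Q,[1,99],axis=0).round(1))
E
```

```text
t: 21.98
eef_pos: [0.5353, 0.2365, 0.2018]
ee_rot: [-3.142, 0.0, -3.005]
force: [-0.1, 0.5, -2.3]
width: 0.0094
gripper_force: 40.0
[0.53529746 0.23652771 0.20180435] -172.15898389322058
tray (array([504.2, 211.3]), array([188.4,  80.3]), -82.1) [[-74.1 -94.9]
 [-73.3 -91.8]
 [ -2.3  90.5]
 [  6.2  93.5]]
slope [-4.84212157e-03  1.98428581e-03  1.93092065e+02] 0.20180435293636373
case rim seen 508 [[-83.3 -99.1]
 [-79.9  99.6]]
```

View pics/w5.png

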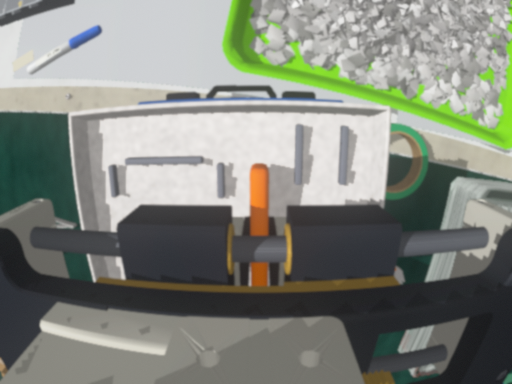

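The wrist view shows the held tray level and within 1 mm of the case centre, its front rim at row 108, so I'll lower it.

```bash
python3 -m crank '[[[0.03,0.03,1,0],[0.03,0.03,2.5,0],[0.03,0.03,3.8,0],[0.03,0.03,4.5,0],[0.03,0.03,5,0],[0.03,0.03,5.3,0],[0.03,0.03,5.5,0],[0.03,0.03,5.6,0],[0.03,0.03,5.6,0],[0.03,0.03,5.6,0]]]'
```

```text
t: 23.28
eef_pos: [0.5344, 0.2382, 0.062]
ee_rot: [3.141, 0.001, -3.004]
force: [0.1, -0.2, -1.8]
width: 0.0096
gripper_force: 40.0
```

```bash
python3 -m crank '[[[0,0,0.05,0],[0,0,0.1,0],[0,0,0.1,0]]]'
python3 -m crank '[[[0,0,0,0],[0,0,0,0],[0,0,0,0],[0,0,-1,0],[0,0,-3,0],[0,0,-5,0],[-0.7,0,-7,0],[-1.4,0,-8,0],[-2,0,-8,0],[-2,0,-8,0]]]' 0.7
cat > chk.py <<'E'
from h import *
s=arm.get_state(); I,D=arm.grab_frame('wrist'); P,u,v=cloud('wrist',D); C=I[v,u].astype(int)
a=np.radians(7.8); R=np.array([[np.cos(a),np.sin(a)],[-np.sin(a),np.cos(a)]]); c0=np.array([537.8,216.6])
Q=np.c_[(P[:,:2]*1000-c0)@R.T,P[:,2]*1000]
w=(np.abs(Q[:,0])<80)&(np.abs(Q[:,1])<99)&(Q[:,2]>40)&(Q[:,2]<80)&(C.min(1)>110)&(v<235)
if __name__=='__main__':
    q=Q[w]; print('white',len(q),np.percentile(q,[1,50,99],axis=0).round(1))
    f=np.abs(q[:,2]-np.median(q[:,2]))<3; A=np.c_[q[f,:2],np.ones(f.sum())]; print('plane',np.linalg.lstsq(A,q[f,2],rcond=None)[0].round(4))
    o=(C[:,0]>150)&(C[:,2]<90)&(C[:,0]-C[:,1]>50)&(np.abs(Q[:,0])<80)&(np.abs(Q[:,1])<60)&(Q[:,2]>60)&(v<235)
    print('bar case',rect(Q[o]/1000),np.percentile(Q[o,2],90))
    save('w6',I)
E
python3 chk.py; python3 -c "
from h import *
go(477.5,-385,190,-85.5)"
```

```text
t: 23.65
eef_pos: [0.5344, 0.2382, 0.0603]
ee_rot: [3.141, 0.001, -3.003]
force: [-4.6, -0.4, 8.6]
width: 0.0094
gripper_force: 40.0
t: 24.9
eef_pos: [0.584, 0.2447, 0.2576]
ee_rot: [-3.141, -0.002, -3.005]
force: [-1.1, -0.4, -0.5]
width: 0.0263
gripper_force: 0.0
white 18717 [[-76.9 -91.   49.5]
 [ -2.4   0.2  51.7]
 [ 72.5  93.5  65.4]]
plane [ 0.00000e+00 -5.00000e-04  5.14333e+01]
bar case (array([-1. , 21.9]), array([62.9, 47.8]), 36.6) 72.27409001270563
t 24.95 yaw -172.2 go [  7.63 -24.36   2.74] turn -17.33
```

View pics/w6.png

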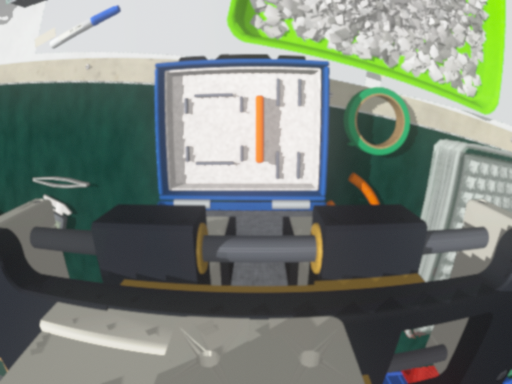

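The wrist view shows the tray seated level inside the rim at (244,130), its floor at 51.4 mm as expected. Next is the ink pad.

```bash
python3 -m crank '[[[0.6,-2,0,-1],[1.3,-4.2,0,-2.6],[2,-6.4,0.3,-4.3],[2.7,-8.6,0.6,-6],[3.4,-10.8,1,-7.7],[4.1,-13,1.4,-9.4],[4.8,-15.2,1.8,-11.1],[5.5,-17.4,2,-12.8],[6.2,-19.6,2.4,-14.5],[6.9,-22,2.7,-16],[7.6,-24.4,2.7,-17.3],[7.6,-24.4,2.7,-17.3]]]' 0.15
python3 -m crank '[[[0,0,0,0],[0,0,0,0]]]'
python3 - <<'E'
from h import *
I,D=arm.grab_frame('wrist')
r=arm.trace('ink_pad','wrist')[0]; P,u,v=cloud('wrist',D,r['mask']); k=P[:,2]>.004; c=rect(P[k]); print(r['score'],c,np.percentile(P[:,2],[5,50,95]))
go(c[0][0],c[0][1],4,c[2] if c[2]<0 else c[2]-180)
E
```

```text
t: 26.45
eef_pos: [0.477, -0.3885, 0.1896]
ee_rot: [3.139, 0.001, -1.497]
force: [-0.5, 0.9, 0.1]
width: 0.0743
gripper_force: 0.0
t: 26.7
eef_pos: [0.4794, -0.3843, 0.1914]
ee_rot: [3.141, 0.0, -1.493]
force: [-0.5, 0.6, -0.0]
width: 0.0741
gripper_force: 0.0
0.81 (array([ 480.7, -387.3]), array([68. , 51.7]), -84.7) [0.00885981 0.01014701 0.01140158]
t 26.8 yaw -85.5 go [ 0.12 -0.03  7.51] turn -0.16
```

```bash
python3 -m crank '[[[0.12,-0.03,1,-0.16],[0.12,-0.03,3,-0.16],[0.12,-0.03,5,-0.16],[0.12,-0.03,6.5,-0.16],[0.12,-0.03,7.2,-0.16],[0.12,-0.03,7.5,-0.16],[0.12,-0.03,7.5,-0.16]]]'
python3 -m crank '[[[0,0,0,0],[0,0,0,0],[0,0,0,0],[0,0,-0.3,0],[0,0,-1,0],[0,0,-3,0],[0,0,-5,0],[0,0,-7,0],[0,0,-7,0],[0,0,-7,0]]]' 1 15
python3 -c "
from h import *
go(541.4,182.8,190,-172.2)"
```

```text
t: 27.68
eef_pos: [0.4809, -0.3885, 0.0048]
ee_rot: [-3.141, -0.001, -1.48]
force: [0.1, -0.1, 0.7]
width: 0.0745
gripper_force: 0.0
t: 28.92
eef_pos: [0.48, -0.3882, 0.1798]
ee_rot: [-3.141, -0.0, -1.48]
force: [-1.4, -0.1, -1.8]
width: 0.0517
gripper_force: 15.0
t 28.93 yaw -84.8 go [-22.52  -4.51  -0.4 ] turn 17.48
```

```bash
python3 -m crank '[[[-1,-0.2,0,1.5],[-3,-0.6,0,3.1],[-5.2,-1,0,4.8],[-7.4,-1.4,0,6.5],[-9.6,-1.9,0,8.2],[-11.8,-2.3,-0.4,9.9],[-14,-2.7,-0.4,11.6],[-16.2,-3.2,-0.4,13.3],[-18.4,-3.6,-0.4,15],[-20.5,-4.1,-0.4,16.7],[-22.5,-4.5,0.5,17.5],[-22.5,-4.5,2.5,17.5]]]'
python3 -m crank '[[[0,0,0,0],[0,0,0,0],[0,0,0,0]]]'
python3 -c "
from h import *
go(541.4,182.8,56.5,-172.2)"
```

```text
t: 30.42
eef_pos: [0.5426, 0.1857, 0.1163]
ee_rot: [3.14, 0.003, -3.005]
force: [0.4, -0.3, -1.5]
width: 0.0517
gripper_force: 15.0
t: 30.8
eef_pos: [0.5425, 0.1819, 0.1185]
ee_rot: [3.141, 0.003, -3.008]
force: [-0.2, -0.2, -0.9]
width: 0.0516
gripper_force: 15.0
t 30.8 yaw -172.3 go [0.04 0.04 2.48] turn -0.03
```

```bash
python3 -m crank '[[[0.04,0.04,1,0],[0.04,0.04,1.8,0],[0.04,0.04,2.2,0],[0.04,0.04,2.45,0],[0.04,0.04,2.45,0],[0.04,0.04,2.45,0]]]'
python3 -m crank '[[[0,0,0,0],[0,0,0,0],[0,0,0,0],[0,0,-0.5,0],[0,0,-2,0],[0,0,-4,0],[0,0,-6,0],[-1,0,-8,0],[-2,0,-8,0],[-2,0,-8,0]]]' 0.36
python3 - <<'E'
from chk import *
save('w7',I)
r=arm.trace('ink_pad','wrist')[0]; m=r['mask'][v,u]; q=Q[m&(Q[:,2]>54)]; print(r['score'],rect(q/1000),np.percentile(q[:,2],[5,50,95]))
go(653,-82,190,-87)
E
```

```text
t: 31.55
eef_pos: [0.5406, 0.183, 0.0559]
ee_rot: [3.141, 0.001, -3.007]
force: [-0.3, 0.6, -0.3]
width: 0.0517
gripper_force: 15.0
t: 32.8
eef_pos: [0.5908, 0.1896, 0.2561]
ee_rot: [3.141, 0.001, -3.008]
force: [-0.3, 0.4, -1.1]
width: 0.0558
gripper_force: 0.0
0.86 (array([ -1.5, -33.6]), array([66.5, 52.3]), -0.1) [58.84016411 60.15148275 61.46523622]
t 32.9 yaw -172.3 go [ -1.08 -11.09   2.61] turn -17.07
```

View pics/w7.png

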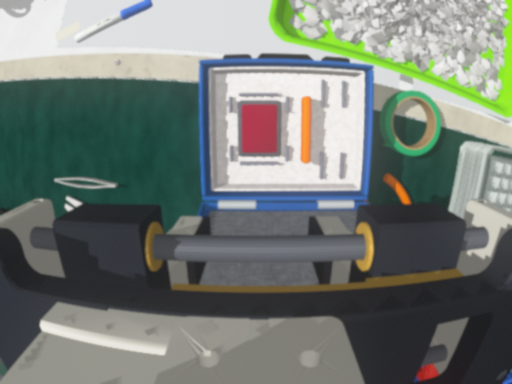

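The wrist view shows the ink pad in its tray place at (260,129), flat with its top at 60 mm. The tweezers come next.

```bash
python3 -m crank '[[[-0.2,-1.5,0,-1.7],[-0.4,-3.5,0,-3.6],[-0.6,-5.7,0.5,-5.5],[-0.8,-7.9,1,-7.4],[-1,-10,1.5,-9.3],[-1.1,-11.1,2,-11.2],[-1.1,-11.1,2.6,-13.1],[-1.1,-11.1,2.6,-15],[-1.1,-11.1,2.6,-17.1],[-1.1,-11.1,2.6,-17.1],[-1.1,-11.1,2.6,-17.1]]]' 0.65
python3 - <<'E'
from h import *
I,D=arm.grab_frame('wrist')
for r in arm.trace('tweezers','wrist')[:2]:
    P,u,v=cloud('wrist',D,r['mask']); k=P[:,2]>.005; c=rect(P[k]); print(r['score'],r['extent'],c,np.percentile(P[:,2],[5,50,95]))
    go(c[0][0],c[0][1],4,c[2] if c[2]<0 else c[2]-180)
save('w8',I)
E
```

```text
t: 34.28
eef_pos: [0.6538, -0.0816, 0.1904]
ee_rot: [3.141, 0.0, -1.519]
force: [0.1, -0.3, 0.2]
width: 0.0306
gripper_force: 0.0
0.6 [252.2, 114.5, 7.6, 104.9] (array([658.2, -86.1]), array([116. ,   5.7]), -85.1) [-0.00287474  0.00989338  0.01238526]
t 34.38 yaw -87.0 go [ 0.19 -0.16  7.46] turn -0.37
```

View pics/w8.png

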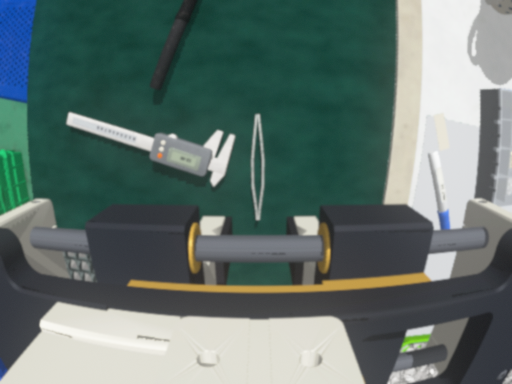

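The wrist view shows the tweezers at (258,167) with the calliper's jaw close by at (225,165). I'll grip about 10 mm toward the lower end with a small opening.

Run:
```python
from h import *
I,D=arm.grab_frame('wrist'); c=cal('wrist'); K=c['mtx']; M=c['mount']; s=arm.get_state(); Rw=Ro.from_euler('xyz',s['ee_rot']).as_matrix()
g=I.min(2).astype(int); m=np.zeros(g.shape,bool); m[108:226,243:274]=g[108:226,243:274]>90
m2=np.zeros(g.shape,bool); m2[120:195,205:243]=g[120:195,205:243]>110
def rays(m,z0):
    v,u=np.nonzero(m); a=(u-K[0,2])/K[0,0]; b=(v-K[1,2])/K[1,1]; r=np.hypot(a,b); 
    d=np.c_[np.sin(r)*a/r,np.sin(r)*b/r,np.cos(r)]@M[:3,:3].T@Rw.T
    o=Rw@M[:3,3]+s['eef_pos']; return o+d*((z0-o[2])/d[:,2])[:,None]
P=rays(m,.009); c=rect(P); print(c)
a=np.radians(c[2]); e=np.array([np.cos(a),np.sin(a)]); n=np.array([-e[1],e[0]])
T=rays(m2,.008)[:,:2]*1000-c[0]; L=T@e; N=T@n
for l in range(-40,41,10): 
    k=np.abs(L-l)<10; print(l,np.abs(N[k]).min().round(1) if k.any() else None)
print('e',e); x=c[0]-e*10 if e[1]<0 else c[0]+e*10
go(x[0],x[1],4,c[2] if c[2]<0 else c[2]-180); print(s['width'])
```

```text
(array([655.3, -85.1]), array([127.7,  15.3]), -87.2)
-40 None
-30 50.6
-20 42.0
-10 37.0
0 34.5
10 30.9
20 28.5
30 26.1
40 26.1
e [ 0.04884977 -0.99880614]
t 34.42 yaw -86.9 go [-0.26 -0.04  7.46] turn 0.06
0.030670411301155175
```

```bash
python3 -m crank '[[[-0.26,-0.04,1,0],[-0.26,-0.04,3,0],[-0.26,-0.04,5,0],[-0.26,-0.04,6.5,0],[-0.26,-0.04,7.2,0],[-0.26,-0.04,7.45,0],[-0.26,-0.04,7.45,0]]]' 0.75
python3 -m crank '[[[0,0,0,0],[0,0,0,0],[0,0,0,0],[0,0,-0.3,0],[0,0,-1,0],[0,0,-3,0],[0,0,-5,0],[0,0,-7,0],[0,0,-8,0],[0,0,-8,0]]]' 1 8
python3 - <<'E'
from h import *
a=np.radians(7.8); R=np.array([[np.cos(a),np.sin(a)],[-np.sin(a),np.cos(a)]])
x=R.T@np.array([-1+10,56.7])+[537.8,216.6]; print(x)   # grip is toward tool -x = case +x by 10
go(x[0],x[1],200,-172.2)
E
```

```text
t: 35.3
eef_pos: [0.6556, -0.0752, 0.005]
ee_rot: [-3.14, -0.0, -1.515]
force: [0.2, -0.2, 1.4]
width: 0.0221
gripper_force: 0.0
t: 36.55
eef_pos: [0.6561, -0.0753, 0.2083]
ee_rot: [-3.136, 0.0, -1.515]
force: [-1.2, -0.3, -0.9]
width: 0.0099
gripper_force: 8.0
[539.02165761 273.99684271]
t 36.55 yaw -86.8 go [-14.21   3.9    0.31] turn 17.08
```

```bash
python3 -m crank '[[[-0.7,1,0,1.5],[-1.8,2,0,3.3],[-3,3,0,5.2],[-4.2,3.9,0,7.1],[-6,3.9,0,9],[-8,3.9,0,11],[-10,3.9,0,13],[-12.2,3.9,0,15],[-14.2,3.9,0,17.1],[-14.2,3.9,1.5,17.1],[-14.2,3.9,3,17.1],[-14.2,3.9,3,17.1]]]'
python3 -m crank '[[[0,0,0,0],[0,0,0,0]]]'
python3 - <<'E'
from h import *
go(539,274,56,-172.2)
s=arm.get_state(); I,D=arm.grab_frame('wrist'); save('w9',I)
E
```

```text
t: 38.05
eef_pos: [0.5357, 0.2723, 0.1261]
ee_rot: [-3.138, -0.006, -3.008]
force: [0.2, -0.8, 0.8]
width: 0.01
gripper_force: 8.0
t: 38.3
eef_pos: [0.5387, 0.2742, 0.131]
ee_rot: [3.14, 0.002, -3.008]
force: [0.2, 0.1, -0.6]
width: 0.0097
gripper_force: 8.0
t 38.3 yaw -172.3 go [-0.   -0.02  3.  ] turn -0.02
```

View pics/w9.png

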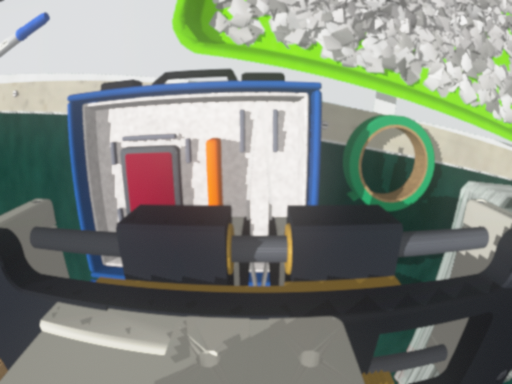

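The wrist view shows the tweezers' near tip at about (258,200), centred between the ribs at columns 243 and 275.

```bash
python3 -m crank '[[[0,0,1,0],[0,0,2,0],[0,0,2.6,0],[0,0,2.9,0],[0,0,3,0],[0,0,3,0]]]'
python3 -m crank '[[[0,0,0,0],[0,0,0,0],[0,0,0,0],[0,0,-0.5,0],[0,0,-2,0],[0,0,-4,0],[0,0,-6,0],[-0.7,0,-8,0],[-1.4,0,-8,0],[-1.4,0,-8,0]]]' 0.83
python3 - <<'E'
from chk import *
save('w10',I)
for t in ['tweezers','ink_pad']:
    for r in arm.trace(t,'wrist')[:1]:
        m=r['mask'][v,u]; q=Q[m&(Q[:,2]>54)]; print(t,r['score'],rect(q/1000),np.percentile(q[:,2],[5,50,95]))
print(arm.get_state()['eef_pos'])
E
```

```text
t: 39.1
eef_pos: [0.5382, 0.2739, 0.0553]
ee_rot: [3.141, 0.001, -3.007]
force: [-1.0, -2.2, 3.7]
width: 0.0099
gripper_force: 8.0
t: 40.35
eef_pos: [0.5729, 0.2784, 0.2541]
ee_rot: [3.141, 0.0, -3.008]
force: [-0.5, -0.9, -0.2]
width: 0.0149
gripper_force: 0.0
tweezers 0.76 (array([-3.7, 56. ]), array([123.5,  13. ]), -0.2) [57.18143804 61.28938441 62.65196312]
ink_pad 0.61 (array([ -2.1, -33.3]), array([67.9, 52.6]), 0.1) [58.7013468  60.12478366 61.41852942]
[0.57165649 0.2779848  0.25299352]
```

View pics/w10.png

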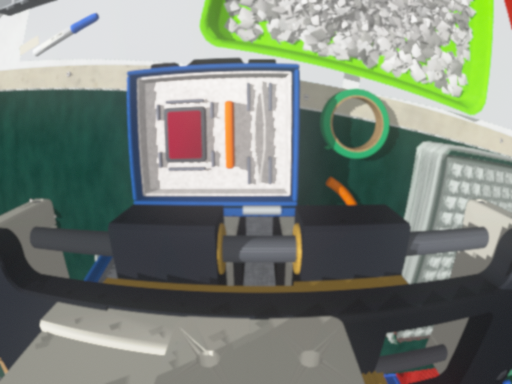

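The wrist view shows the tweezers between their ribs at (262,132) and the ink pad at (187,135), both flat. Now for the lid: go up, over and behind it.

```bash
python3 -c "
from h import *
go(701,239,300,-172.2);go(701,239,212,-172.2)"
```

```text
t 40.5 yaw -172.3 go [-4.92 -2.24 -1.89] turn -0.02
t 40.5 yaw -172.3 go [-4.92 -2.24  1.63] turn -0.02
```

```bash
python3 -m crank '[[[0,0,-1.5,0],[0,-0.5,-2.2,0],[-1,-1,-2.2,0],[-2.5,-1.8,-2.2,0],[-4,-2.2,-2.2,0],[-5,-2.2,-2.2,0],[-5,-2.2,-2.2,0],[-5,-2.2,-2.2,0]]]' 1 10
python3 - <<'E'
from h import *
s=arm.get_state(); print(s['eef_pos'])
I,D=arm.grab_frame('wrist'); P,u,v=cloud('wrist',D)
a=np.radians(7.8); R=np.array([[np.cos(a),np.sin(a)],[-np.sin(a),np.cos(a)]]); Q=np.c_[(P[:,:2]*1000-[537.8,216.6])@R.T,P[:,2]*1000]
k=(np.abs(Q[:,0]-115)<40)&(np.abs(Q[:,1])<110)&(Q[:,2]>225)&(Q[:,2]<262)
print('lid top',k.sum(),np.percentile(Q[k],[2,50,98],axis=0).round(1), 'tcp case',R@(s['eef_pos'][:2]*1000-[537.8,216.6]))
E
```

```text
t: 41.5
eef_pos: [0.7031, 0.2403, 0.3084]
ee_rot: [-3.141, -0.001, -3.008]
force: [0.2, -0.2, -0.3]
width: 0.0002
gripper_force: 0.0
[0.70309378 0.24025086 0.30842538]
lid top 5159 [[110.2 -97.5 235.8]
 [123.4  -0.7 239.4]
 [131.9  97.8 248.4]] tcp case [166.97424065   0.99909565]
```

```bash
python3 -m crank '[[[0,0,1.5,0],[0,0,3,0],[0,0,3.85,0],[0,0,3.85,0],[0.8,0,3.85,0],[1.3,0,3.85,0],[2,0,3.95,0],[2.74,0,4.12,0],[3.5,0,4.2,0],[4.3,0,4.33,0],[5.3,0,4.75,0],[6.16,0,5.25,0]]]'
python3 - <<'E'
from h import *
s=arm.get_state(); print(s['eef_pos'],s['force'])
I,D=arm.grab_frame('side'); save('s9',I[60:320,80:420].repeat(2,0).repeat(2,1))
E
```

```text
t: 43.05
eef_pos: [0.5513, 0.2207, 0.1798]
ee_rot: [3.14, 0.004, -3.007]
force: [2.5, 1.4, 0.9]
width: 0.0002
gripper_force: 0.8
[0.55127043 0.22066418 0.17984468] [2.53703145 1.43951589 0.90120454]
```

View pics/s9.png

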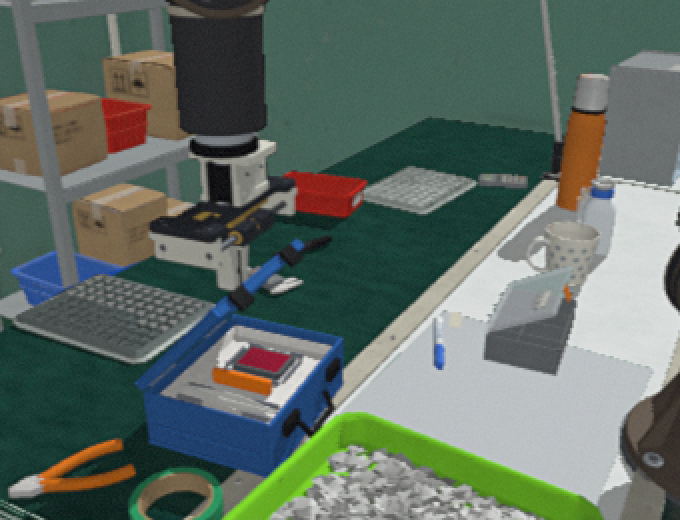

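The side view shows the lid about half closed at (265,270), with the fingers on its outer face. I'll keep following the arc.

```bash
python3 -m crank '[[[0.5,0,0.4,0],[0.9,0,0.95,0],[1.34,0,1.58,0],[1.6,0,2.1,0],[1.8,0,2.7,0],[1.95,0,3.2,0],[1.98,0,3.45,0],[1.98,0,3.55,0],[1.98,0,3.6,0],[1.98,0,3.6,0]]]'
```

```text
t: 44.35
eef_pos: [0.5018, 0.2132, 0.0883]
ee_rot: [-3.141, -0.001, -3.007]
force: [-4.2, -0.1, 5.4]
width: 0.0006
gripper_force: 2.7
```

```bash
python3 -m crank '[[[0,0,0.04,0],[0,0,0.08,0],[0,0,0.12,0],[0,0,0.12,0]]]'
python3 -m crank '[[[0,0,-1,0],[0,0,-3,0],[0,0,-5,0],[0,0,-6,0],[0,0,-6,0],[0,0,-6,0]]]'
python3 - <<'E'
from h import *
for n in ['scene','side']:
    I,D=arm.grab_frame(n); P,u,v=cloud(n,D); C=I[v,u].astype(int)
    a=np.radians(7.8); R=np.array([[np.cos(a),np.sin(a)],[-np.sin(a),np.cos(a)]]); Q=np.c_[(P[:,:2]*1000-[537.8,216.6])@R.T,P[:,2]*1000]
    k=(np.abs(Q[:,0])<75)&(np.abs(Q[:,1])<95)&(Q[:,2]>80)&(Q[:,2]<115); A=np.c_[Q[k,:2],np.ones(k.sum())]
    print(n,k.sum(),np.linalg.lstsq(A,Q[k,2],rcond=None)[0].round(4))
E
```

```text
t: 44.85
eef_pos: [0.5019, 0.2132, 0.0879]
ee_rot: [-3.141, 0.001, -3.007]
force: [-13.9, -3.1, 29.8]
width: 0.0002
gripper_force: 15.1
t: 45.6
eef_pos: [0.5018, 0.2132, 0.2343]
ee_rot: [-3.142, -0.001, -3.008]
force: [-0.5, -0.6, -0.3]
width: 0.0006
gripper_force: 0.0
scene 2509 [-6.00000e-04  1.00000e-03  8.71699e+01]
side 2523 [ 1.00000e-04 -8.00000e-04  8.81554e+01]
```

The lid is flat and closed, with its outer face at 88 mm and zero slope. The arm is clear of everything, so I'm handing in.

```bash
python3 -c "
from station import arm
print(arm.job_done())"
```

```text
the job is handed in; nothing more can be done
None
```

The kit is packed, the lid measured flat and shut, and the job is handed in at about 46 s of the 144 s allowed; the hand-in gave no verdict, so I can't confirm it passed.

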